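Seat and lock the brass die in the board punch

TASK

Take the brass six-sided die from the wooden tray and work it gently into the six-sided pocket of the green punch press, upright and never forced, until its foot has dropped fully home on the pocket's floor. Then slide the red-knobbed lock bar all the way in over the foot of the die, and let go of everything. Leave the other two dies and everything else on the bench where they are.

Things in the scene. Friction and masses are not known exactly. Their poses are not given: they have to be found in the camera images.
- die: Brass die, 58 mm tall, 0.18-0.35 kg, upright in the tray. Hexagonal foot 44 mm across flats (50.8 over corners), 18 mm high; above it a square shank 14 x 14 mm from 18 to 52 mm height (grip its flat sides), then a round button 13.6 mm wide. Origin: centre of the foot's underside; z up. Two of the six flats look along its +x and -x; the shank's sides look along its x and y.
- press: Green punch press, fixed. Origin on the bench under the nominal pocket centre, z up, x, y along the base's edges. Base 26 mm high, x -65 to 135, y -75 to 125 mm; on it an aluminium die holder, outside hexagon 82 mm across flats, with the pocket. It marks if forced: keep contact force between die and any part of the press under 35 N. Seated, the die's origin is 34 mm above the bench.
- bed_centre (a point): Nominal pocket centre at the holder's flat top, 46 mm above the bench; fixed to the base; axes as the press. Pocket: hexagon 46.8 mm across flats, 12 mm deep, sharp rim, two flats looking along press +x, -x. The holder's stiff slides (hold 60 N) were left at random: the true pocket is off by up to 5 mm in press x and 4 in y and turned up to 0.05 rad, unmeasured: find it by feel.
- lock (a joint): Lock bar travel in m: 0 = back, 0.030 = fully in (end stop). It slides along press -y to the pocket with about 2.5 N friction and stays where left. Steel bar 14 mm wide, 54.5 to 62.5 mm above the bench; its front end is 45 mm from the nominal pocket centre at 0, 15 mm when in. It passes 2.5 mm over the foot of a seated die and strikes the foot of an unseated one.
- lock_knob (a point): Point on the axis of the red knob of the lock bar, 80 mm above the bench; axes as the press. The knob is an upright cylinder, 14 mm diameter, 62.5 to 90.5 mm above the bench; at travel 0 it stands at press x 0, y +75 mm and moves with the bar. A fixed guide for the bar stands at press y +88 to +108 mm, 36 mm wide, 70.5 mm high.
- column_top (a point): Top of the press's fixed steel column, 34 mm diameter, 161 mm above the bench, at press x +110, y +100 mm. The green head, swung away, reaches from it along press +x (x +85 to +235 mm, 40 mm wide, 147 to 183 mm above the bench; ram at x +215 hangs to 95 mm; black-ended hand lever to x +300, 214 mm high).
- tray: Wooden tray with the three dies standing in a row along its y, 70 mm apart: 85 x 235 mm outside, rim 12 mm high, floor 4 mm above the bench. Fixed. Origin: centre of its underside.
- round_die: Other die, dark steel, round foot 44 mm diameter, same height and shank as the brass die; leave it. Origin: centre of underside.
- square_die: Other die, grey square foot 40 mm, same height and shank; leave it. Origin: centre of underside.
- book: Bystander: black book 145 x 205 x 34 mm lying flat. Origin: centre of underside.
- sanding_block: Bystander: cork sanding block 35 x 70 x 28 mm. Origin: centre of underside.
- glue_jar: Bystander: white jar with red cap, 68 mm diameter, 75 mm high. Origin: centre of underside.
- bone_folder: Bystander: flat white folder 141 x 22 x 6 mm. Origin: centre of underside of its blade.
- paste_brush: Bystander: brush lying on the bench, along its own x, about 200 mm long.
There are look-alikes about, which are no part of the job. Of the things like the die, leave any that is blue, purple or turquoise; of the rest the smaller one is meant.

How it is judged:
On the way, in this order (a step that is already met when the one before it is completed fails the run):
1. the brass die is fully home in the pocket, lock bar not yet in (z of die in the frame of press between 0.03 and 0.036 m and horizontal distance between die and bed_centre below 0.012 m and angle between die's own z axis and vertical below 0.06 rad and value of joint lock below 0.015 m), for 0.2 s.
2. the lock bar is all the way in over the die's foot (z of die in the frame of press between 0.03 and 0.036 m and horizontal distance between die and bed_centre below 0.012 m and angle between die's own z axis and vertical below 0.06 rad and value of joint lock above 0.027 m), for 0.2 s.
At the end, for the whole second after the job is handed in: Brass die in the pocket: origin under 36 mm above the bench (within 2 mm of home), within 12 mm of the nominal centre, tilt under 0.06 rad, slower than 0.02 m/s; lock bar in by more than 27 of 30 mm; the other dies and bystanders within 25 mm of their starts (all of step 2 and linear speed of die below 0.02 m/s and distance of each of round_die, square_die, book, sanding_block, glue_jar, bone_folder, paste_brush from where it was at the start of the episode below 0.025 m); the robot touches nothing.
It fails at once if the die was forced: contact force between die and press above 35 N (contact force between die and press above 35 N).
It fails at once if another die or a bystander was moved by more than 25 mm (distance of any of round_die, square_die, book, sanding_block, glue_jar, bone_folder, paste_brush from where it was at the start of the episode above 0.025 m).
It also fails if it takes over 72 s, if anything falls off the work surface, if the arm or the gripper's body presses on something with over 40 N, if the wrist force passes 120 N, or if a joint passes its speed limit or range.

ROBOT

A 6-joint arm with a two-finger parallel gripper is mounted at the origin on the work surface. World frame = base frame: x ahead of the robot, y to its left, z up, the work surface at z = 0. Lengths are in m, angles in rad, forces in N, time in s.
With the tool pointing down it reaches from about 0.275 to 0.85 m from the base axis. Payload 19 kg.
Tool frame: the origin (TCP) lies midway between the tips of the shut fingers; the grasp point (between the pads) lies manip.tcp_to_grasp behind it (manip.tcp_to_grasp is the distance from the TCP to the grasp point, in m); y points along the fingers, x is the direction in which the jaws open and shut, and the axes are right-handed (so a half turn about y gives the same grasp; the last joint's range is limited). The gripper opens to 85 mm and grips with 20 to 120 N. Pads are 22 mm wide; open, the fingers measure 114 mm over their backs; the gripper's body (76 mm by 85 mm) begins 54 mm behind the grasp point. The pads swing forward as they close: fully open they stand 13 mm farther back than shut.
Start: joints at [-0.134, 0.15, 1.437, -0, 1.554, -0.134], TCP at [0.575, -0, 0.231] pointing down, gripper open.
Joint ranges: [-2.8, 2.8], [-0.68, 2.1], [0.12, 2.68], [-1.39, 4.53], [0.16, 2.79], [-2.81, 2.81]. Speed limits (rad/s): [1.89, 1.89, 2.22, 3.01, 3.01, 3.01].

INTERFACE

Orientations are given as a 3x3 rotation matrix whose columns are the frame's x, y, z axes.
In Python, from station import manip, imaging, job gives the robot as it stands.
- The arm moves only by the tool apply_moves, never from a script. Its arguments are lists of equal length, an entry for each row: "travel": the shift along the tool's x, y, z in m, a list of three; "angular": the turn, a rotation vector about the tool's x, y, z in degrees, a list of three. A call has 1 to 12 rows; each row shifts and turns the commanded pose from where the row before left it, along the tool's axes as they then stand; what a row does not reach is not made up. A row lasts 1/12 s, in which the tool goes at most 41.7 mm and 7.16 degrees, less where a joint would pass 70% of its speed; a pose out of reach is approached as far as the arm can. A call is refused whole if a number of a shift passes 0.0417 or a number of a turn 7.16, either way. A call with a gripper value outside its range is refused whole. "claw" is the finger opening in m, from 0 to 0.0854, set as the call begins (left out, the last holds). The fingers move at their own pace and stop on an object; "force" is the grip in N (left out, the last holds). Time passes only in rows, so rows that do not move let the fingers close. It gives the time, the measured TCP pose, the force and the opening at its end, in the units of the state.
- manip.read_state(): the state, without advancing time (a new reading comes with each control period).
- imaging.capture(name): name is "scene" or "side" or "wrist"; returns the picture (384x512x3 uint8, blue, green, red); there is no depth.
- imaging.get_calibration(name): a dict with "K" (3x3 intrinsics, pixels), "R" (3x3) and "t" (3): a world point X has camera coordinates R X + t; the wrist camera has in their place "mount" (4x4, takes a point from camera to tool coordinates, whose origin is the TCP and whose axes are the tool frame's). Camera axes: x right, y down, z forward; pixel columns grow to the right and rows downward; lengths in m; the calibration is good to about 2 mm. A picture is of the moment at which its call begins: read the wrist's pose just before it. get_calibration takes no time and is no camera call.
- job.job_done(): hands the job in, once; it reports no verdict.
The state is a dict: "time": time; "joint_pos": joint angles; "joint_vel": joint speeds; "joint_torque": joint torques, N m; "ee_pos": TCP position; "eef_rot": TCP orientation; "contact_force": force on the tool from outside, world axes, zero at the start; "torque": the same for the moment, N m; "width": finger opening in m.
Only numpy, scipy, OpenCV 4.12 (cv2) and the standard library are available. Lean on these libraries where they do the work, as an engineer would, in place of code of your own. Each camera call takes 0.05 s, during which the arm holds its last target.

## Working session

There is one attempt and no reset: what is moved stays moved. The work goes in short steps, Python scripts to look and compute and a tool call to move; the robot and the scene stay as the last step left them, time stands still between calls to the robot, and variables do not carry over. Pictures are saved under pics/ and viewed, and the job is handed in when it is done.

Besides the shell and the picture viewer there is one more tool, called after "Request:" as name(argument=value, ...), one argument or row to a line, values as JSON. apply_moves: Moves the arm, as the interface text tells. Its arguments: {"type":"object","properties":{"travel":{"type":"array"},"angular":{"type":"array"},"claw":{"type":"number"},"force":{"type":"number"}},"required":["travel","angular"]}

```bash
ls; mkdir -p pics; python3 - <<'E'
from station import manip, imaging, job
import cv2
for n in ["scene","side","wrist"]:
    im=imaging.capture(n); cv2.imwrite(f"pics/{n}0.png",im)
    c=imaging.get_calibration(n); print(n,{k:v.tolist() if hasattr(v,'tolist') else v for k,v in c.items()})
print(manip.read_state(), manip.tcp_to_grasp)
E
```

```text
pics
scene {'K': [[356.44673404659994, 0.0, 256.05079542147945], [0.0, 356.44673404659994, 191.48569192811513], [0.0, 0.0, 1.0]], 'R': [[0.6134789691905498, 0.7896999184183637, -0.004194426174092531], [0.4685382578210657, -0.36824954513018104, -0.8030343538538156], [-0.6357007592561933, 0.4906794384946698, -0.5959179753285302]], 't': [-0.3135562613966307, -0.17227495596239734, 1.4556522856662184]}
side {'K': [[381.93773160085357, 0.0, 254.76002686691103], [0.0, 381.93773160085357, 191.8764778800665], [0.0, 0.0, 1.0]], 'R': [[-0.9594014711614967, -0.28154321326793, 0.01679988678309805], [-0.17821405486510525, 0.5589696281737041, -0.8098102897764935], [0.2186059646525989, -0.7799271593181764, -0.5864512412606753]], 't': [0.48959227492643903, 0.1964178477128088, 1.21581727385041]}
wrist {'K': [[308.37319666603645, 0.0, 257.62234993161104], [0.0, 308.37319666603645, 196.27857521877868], [0.0, 0.0, 1.0]], 'mount': [[0.999999706868304, 0.0003909869548566745, 0.0006583255313109148, -0.0006110461317320182], [-0.0005345782124668083, -0.2590315866623466, 0.9658687029494847, -0.1419146404100208
[... 244 characters left out ...]
34004375e-01]), 'joint_vel': array([ 5.53351344e-04, -9.07182340e-04, -3.97060940e-03,  5.31248981e-04,
        3.98796631e-05, -5.46323419e-04]), 'joint_torque': array([ 2.28272773e-03, -7.13383126e+01, -5.71041870e+01, -3.10331814e-05,
        7.20541226e-03, -6.05664604e-05]), 'ee_pos': array([5.74814318e-01, 1.10359305e-05, 2.30831272e-01]), 'eef_rot': array([[ 9.99999587e-01, -9.08504128e-04, -7.88364910e-06],
       [ 8.00517122e-06,  1.33757113e-04,  9.99999991e-01],
       [-9.08503066e-04, -9.99999578e-01,  1.33764330e-04]]), 'contact_force': array([ 0.55938238,  0.09994964, -0.34988224]), 'torque': array([-0.00705488,  0.01438262, -0.02676593]), 'width': 0.08548610017610413} 0.0187
```

View images.

View pics/scene0.png

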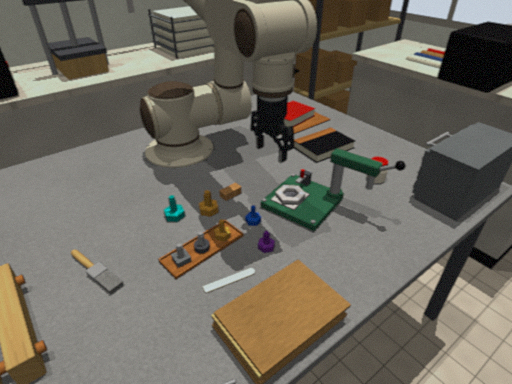

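View pics/side0.png

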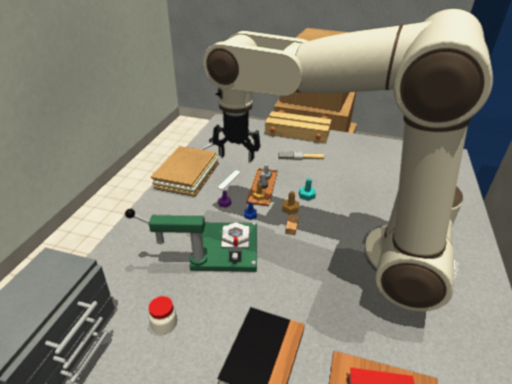

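View pics/wrist0.png

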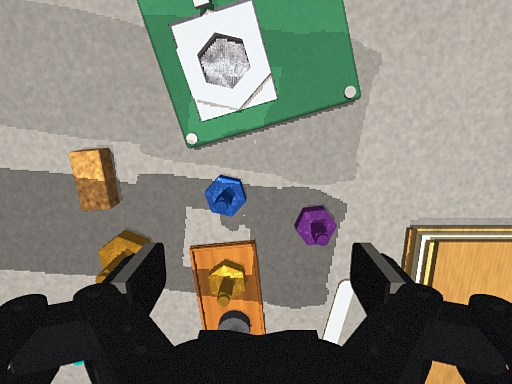

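```bash
python3 - <<'E'
import cv2
w=cv2.imread("pics/wrist0.png")
cv2.imwrite("pics/w_die.png",cv2.resize(w[225:345,170:290],None,fx=5,fy=5,interpolation=cv2.INTER_CUBIC))
cv2.imwrite("pics/w_press.png",cv2.resize(w[0:150,130:370],None,fx=3.3,fy=3.3,interpolation=cv2.INTER_CUBIC))
s=cv2.imread("pics/scene0.png");d=cv2.imread("pics/side0.png")
cv2.imwrite("pics/s_crop.png",cv2.resize(s[140:285,150:350],None,fx=4,fy=4,interpolation=cv2.INTER_CUBIC))
cv2.imwrite("pics/d_crop.png",cv2.resize(d[155:280,140:330],None,fx=4,fy=4,interpolation=cv2.INTER_CUBIC))
E
```

```text
(no output)
```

View pics/w_die.png

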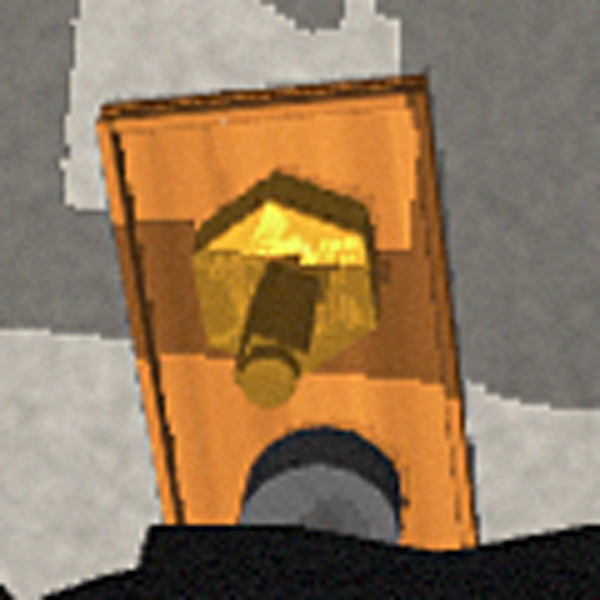

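View pics/w_press.png

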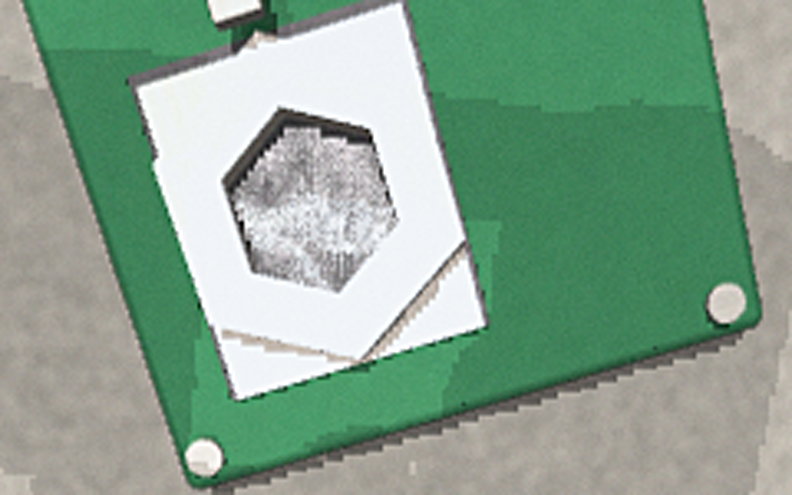

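View pics/s_crop.png

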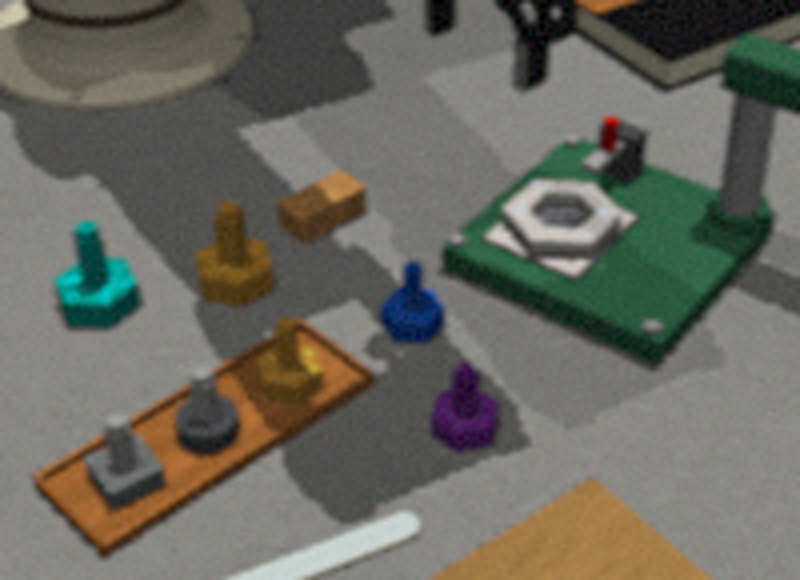

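View pics/d_crop.png

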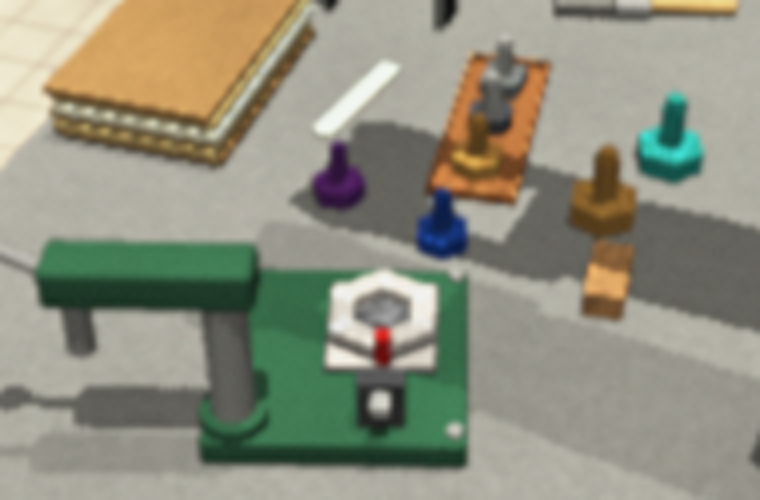

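```bash
cat > h.py <<'E'
import numpy as np
from station import manip, imaging, job
def wcam(st):
    c=imaging.get_calibration("wrist");M=np.array(c["mount"]);T=np.eye(4);T[:3,:3]=st["eef_rot"];T[:3,3]=st["ee_pos"]
    return np.array(c["K"]),T@M
def cast(K,T,uv,z):
    uv=np.atleast_2d(uv).astype(float);d=(np.linalg.inv(K)@np.c_[uv,np.ones(len(uv))].T).T@T[:3,:3].T
    o=T[:3,3];return o+d*((z-o[2])/d[:,2])[:,None]
def fcam(n):
    c=imaging.get_calibration(n);R=np.array(c["R"]);t=np.array(c["t"]);T=np.eye(4);T[:3,:3]=R.T;T[:3,3]=-R.T@t
    return np.array(c["K"]),T
E
python3 - <<'E'
from h import *
np.set_printoptions(precision=4,suppress=True)
K,T=wcam(manip.read_state())
a=np.array([[275,200],[368,245],[375,325],[302,370],[210,345],[193,250]])/5+[170,225]
P=cast(K,T,a,.022);print(P,P.mean(0))
for i in range(3):
    d=P[i]-P[i+3];print(np.hypot(*d[:2]),np.degrees(np.arctan2(d[1],d[0])))
b=np.array([[190,487],[762,322],[22,0],[705,0]])/3.3+[130,0]
B=cast(K,T,b,.026);print(B,np.linalg.norm(B[0]-B[1]))
d=B[1]-B[0];yaw=np.arctan2(d[1],d[0]);print('yaw',np.degrees(yaw));
d=B[2]-B[0];print(np.degrees(np.arctan2(d[1],d[0])))
R=np.array([[np.cos(yaw),-np.sin(yaw)],[np.sin(yaw),np.cos(yaw)]])
print('press o',B[0,:2]+R@[.065,.075], B[1,:2]+R@[-.135,.075])
h=np.array([[280,107],[370,130],[398,217],[338,292],[250,270],[223,183]])/3.3+[130,0]
# rim corners at z .046 (those not occluded)
H=cast(K,T,h,.046);print(H)
for n,p in (("scene",[[150+440/4,140+262/4],[150+655/4,140+348/4]]),("side",[[140+467/4,155+275/4]])):
    K2,T2=fcam(n);print(n,cast(K2,T2,p,.026))
# knob
K2,T2=fcam("scene");K3,T3=fcam("side")
print(cast(K2,T2,[[150+610/4,140+120/4]],.0905),cast(K3,T3,[[140+382/4,155+330/4]],.0905))
E
```

```text
[[ 0.5334 -0.1187  0.022 ]
 [ 0.5566 -0.1312  0.022 ]
 [ 0.5581 -0.154   0.022 ]
 [ 0.5391 -0.1671  0.022 ]
 [ 0.5156 -0.1598  0.022 ]
 [ 0.5123 -0.1327  0.022 ]] [ 0.5359 -0.1439  0.022 ]
0.048736886881542166 96.69741535600949
0.04998712008922831 34.91437740532842
0.0505279454861655 -24.97854702992048
[[0.496  0.0277 0.026 ]
 [0.6849 0.0811 0.026 ]
 [0.4538 0.1735 0.026 ]
 [0.6597 0.1736 0.026 ]] 0.1963271621453002
yaw 15.768805796342486
106.1263544119506
press o [0.5382 0.1176] [0.5346 0.1166]
[[0.5331 0.1397 0.046 ]
 [0.5592 0.1336 0.046 ]
 [0.5673 0.11   0.046 ]
 [0.5489 0.0888 0.046 ]
 [0.5224 0.095  0.046 ]
 [0.5155 0.1193 0.046 ]]
scene [[0.5157 0.0122 0.026 ]
 [0.6905 0.0734 0.026 ]]
side [[0.4936 0.0349 0.026 ]]
[[0.5194 0.186  0.0905]] [[0.5167 0.1861 0.0905]]
```

Request:
apply_moves(
  travel=[
    [-0.0065,0.0085,-0.0283],
    [-0.0065,0.0085,-0.0283],
    [-0.0065,0.0085,-0.0283],
    [-0.0065,0.0085,-0.0283],
    [-0.0065,0.0085,-0.0284],
    [-0.0065,0.0085,-0.0284],
    [0,0,0],
    [0,0,0],
    [0,0,0],
  ],
  angular=[
    [0,0,0],
    [0,0,0],
    [0,0,0],
    [0,0,0],
    [0,0,0],
    [0,0,0],
    [0,-5.5,0],
    [0,0,0],
    [0,0,0],
  ],
)

```text
time: 0.9
ee_pos: [0.5359, -0.17, 0.1802]
eef_rot: [[0.996, -0.0, -0.093], [0.093, 0.0, 0.996], [-0.0, -1.0, 0.0]]
contact_force: [0.1, -0.7, 0.1]
width: 0.0852
```

```bash
cat > shot.py <<'E'
import sys,cv2,pickle
from h import *
n=sys.argv[1];cam=sys.argv[2] if len(sys.argv)>2 else "wrist"
st=manip.read_state();im=imaging.capture(cam);cv2.imwrite(f"pics/{n}.png",im);pickle.dump(st,open(f"pics/{n}.pkl","wb"))
np.set_printoptions(precision=4,suppress=True);print(st["time"],st["ee_pos"],st["eef_rot"],st["contact_force"],st["width"])
cv2.imwrite(f"pics/{n}_x.png",cv2.resize(im,(768,576),interpolation=cv2.INTER_CUBIC))
E
python3 shot.py die1
```

```text
0.9 [ 0.5359 -0.17    0.1802] [[ 0.9956 -0.0003 -0.0932]
 [ 0.0932  0.0003  0.9956]
 [-0.0003 -1.      0.0003]] [ 0.1377 -0.6722  0.1071] 0.08521528307774119
```

View pics/die1_x.png

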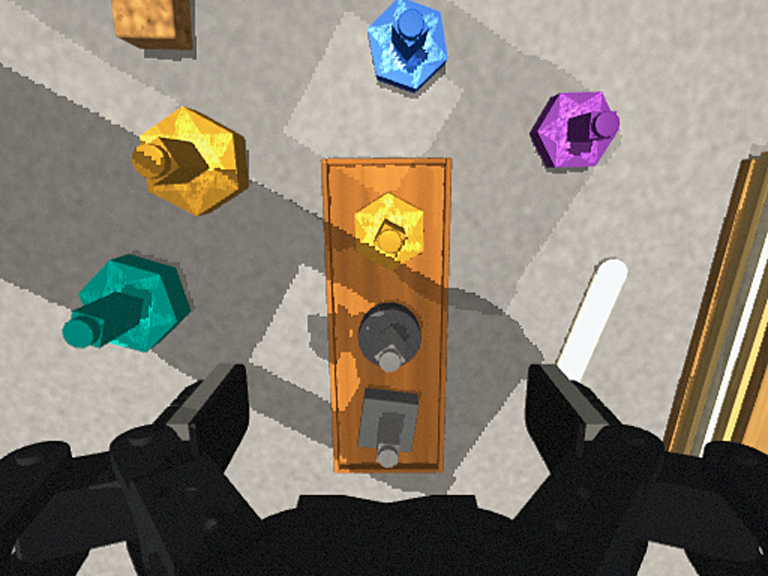

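```bash
python3 - <<'E'
import cv2
w=cv2.imread("pics/die1.png")
cv2.imwrite("pics/die1_c.png",cv2.resize(w[115:185,220:300],None,fx=8,fy=8,interpolation=cv2.INTER_CUBIC))
E
```

```text
(no output)
```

View pics/die1_c.png

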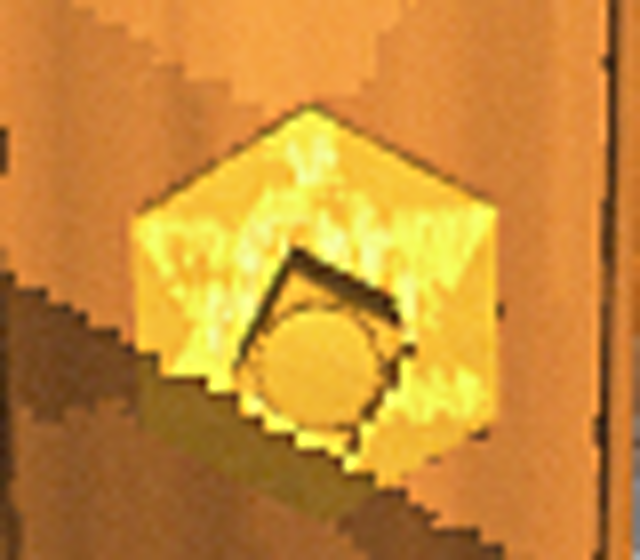

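```bash
python3 - <<'E'
from h import *
import pickle
np.set_printoptions(precision=4,suppress=True)
st=pickle.load(open("pics/die1.pkl","rb"));K,T=wcam(st)
f=lambda p:(np.array(p)+.5)/8-.5+[220,115]
P=cast(K,T,f([[315,103],[497,208],[497,425],[335,518],[134,430],[134,214]]),.022);print(P)
for i in range(3):
    d=P[i]-P[i+3];print(np.hypot(*d[:2]),np.degrees(np.arctan2(d[1],d[0])),(P[i]+P[i+3])/2)
print(cast(K,T,f([[316,315]]),.022))
print('button top',cast(K,T,f([[318,366]]),.062))
R=st["eef_rot"];print(np.degrees(np.arctan2(R[1,0],R[0,0])))
S=cast(K,T,f([[290,250],[400,310],[350,468],[240,370]]),.056);print(S.mean(0));
for i in range(4):
    d=S[(i+1)%4]-S[i];print(np.hypot(*d[:2]),np.degrees(np.arctan2(d[1],d[0])))
E
```

```text
[[ 0.5318 -0.1183  0.022 ]
 [ 0.5547 -0.1285  0.022 ]
 [ 0.5577 -0.1547  0.022 ]
 [ 0.539  -0.1682  0.022 ]
 [ 0.5133 -0.1595  0.022 ]
 [ 0.5113 -0.1333  0.022 ]]
0.050383900340537226 98.26584894560949 [ 0.5354 -0.1433  0.022 ]
0.051680117050042156 36.816972691834735 [ 0.534 -0.144  0.022]
0.051052849702669816 -24.74946506614075 [ 0.5345 -0.144   0.022 ]
[[ 0.5343 -0.1434  0.022 ]]
button top [[ 0.5343 -0.1437  0.062 ]]
5.3469467246584355
[ 0.5345 -0.1429  0.056 ]
0.013457318176058785 -23.054571310773984
0.01805897650441497 -101.69197567807545
0.01610588410962678 143.3833912959993
0.013994311689276385 72.51600408748955
```

Request:
apply_moves(
  travel=[
    [0.0051,-0.0034,0.0366],
    [0.0051,-0.0034,0.0366],
    [0.0051,-0.0034,0.0366],
    [0.0051,-0.0034,0.0367],
    [0.0051,-0.0034,0.0367],
    [0.0052,-0.0034,0.0367],
    [0.0052,-0.0034,0.0367],
    [0,0,0],
    [0,0,0],
    [0,0,0],
    [0,0,0],
  ],
  angular=[
    [0,0,0],
    [0,0,0],
    [0,0,0],
    [0,0,0],
    [0,0,0],
    [0,0,0],
    [0,0,0],
    [0,-5.6,0],
    [0,-5.6,0],
    [0,0,0],
    [0,0,0],
  ],
)

```text
time: 1.87
ee_pos: [0.547, 0.0896, 0.2043]
eef_rot: [[0.959, 0.0, -0.284], [0.284, 0.0, 0.959], [0.0, -1.0, 0.0]]
contact_force: [0.8, 0.5, 0.3]
width: 0.0852
```

```bash
python3 shot.py pk1; python3 - <<'E'
import cv2
w=cv2.imread("pics/pk1.png")
cv2.imwrite("pics/pk1_c.png",cv2.resize(w[115:190,215:305],None,fx=8,fy=8,interpolation=cv2.INTER_CUBIC))
E
```

```text
1.8667 [0.547  0.0896 0.2043] [[ 0.9587  0.0002 -0.2843]
 [ 0.2843  0.0001  0.9587]
 [ 0.0002 -1.      0.    ]] [0.8402 0.4894 0.2804] 0.08521432506585755
```

View pics/pk1_x.png

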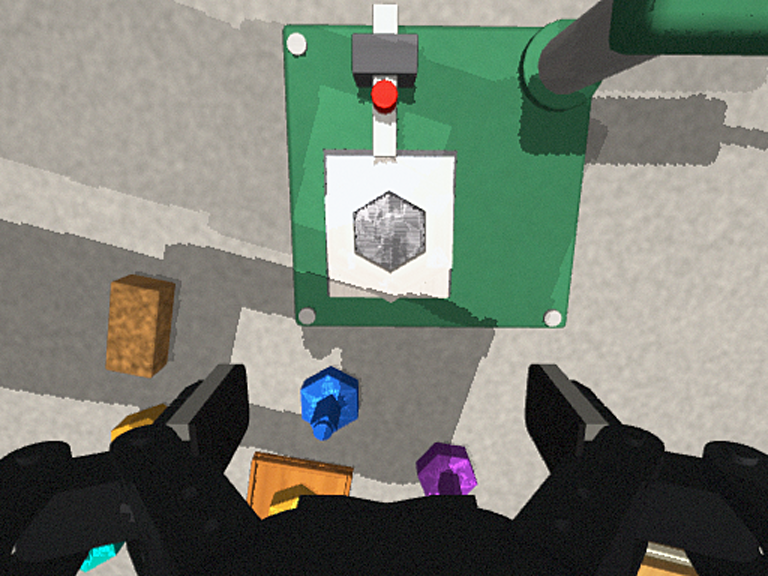

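View pics/pk1_c.png

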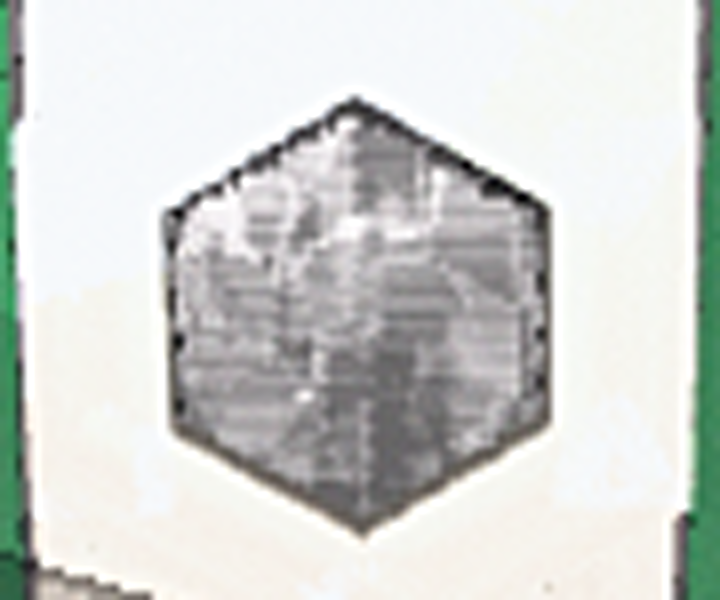

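```bash
python3 - <<'E'
from h import *
import pickle,cv2
np.set_printoptions(precision=4,suppress=True)
st=pickle.load(open("pics/pk1.pkl","rb"));K,T=wcam(st)
f=lambda p:(np.array(p)+.5)/8-.5+[215,115]
P=cast(K,T,f([[355,97],[551,207],[551,425],[363,537],[172,430],[165,212]]),.046)
for i in range(3):
    d=P[i]-P[i+3];print(np.hypot(*d[:2]),np.degrees(np.arctan2(d[1],d[0])),(P[i]+P[i+3])/2)
im=cv2.imread("pics/pk1.png").astype(int);m=((im[...,2]>120)&(im[...,1]<60)&(im[...,0]<60)).astype(np.uint8)
n,l,s,c=cv2.connectedComponentsWithStats(m)
for i in range(1,n):
    if s[i,4]>30: print(s[i],c[i],cast(K,T,[c[i]],.0905),cast(K,T,[c[i]],.085))
# base corners (x1.5 image)
B=cast(K,T,(np.array([[284,26],[296,326],[566,326]])+.5)/1.5-.5,.026);print(B)
for a,b in((0,1),(1,2)):
    d=B[b]-B[a];print(np.linalg.norm(d),np.degrees(np.arctan2(d[1],d[0])))
E
```

```text
0.05344856124410274 107.6776007457451 [0.5407 0.1147 0.046 ]
0.05340043074134957 47.016038823181184 [0.5406 0.115  0.046 ]
0.05361595803133852 -12.301982457477589 [0.5407 0.1151 0.046 ]
[247  53  18  19 117] [255.9915  62.8803] [[0.516  0.1871 0.0905]] [[0.5157 0.1879 0.085 ]]
[[0.4423 0.2163 0.026 ]
 [0.4957 0.0275 0.026 ]
 [0.6847 0.0836 0.026 ]]
0.19615062296462157 -74.18993554037353
0.19710802379595885 16.535485087938525
```

Request:
apply_moves(
  travel=[
    [-0.0112,0.012,-0.0314],
    [-0.0112,0.012,-0.0314],
    [-0.0112,0.012,-0.0314],
    [-0.0112,0.012,-0.0314],
    [-0.0112,0.012,-0.0315],
    [-0.0112,0.012,-0.0315],
    [-0.0113,0.012,-0.0315],
    [0,0,0],
    [0,0,0],
    [0,0,0],
    [0,0,0],
    [0,0,0],
  ],
  angular=[
    [0,0,0],
    [0,0,0],
    [0,0,0],
    [0,0,0],
    [0,0,0],
    [0,0,0],
    [0,0,0],
    [0,6.8,0],
    [0,6.8,0],
    [0,6.7,0],
    [0,6.7,0],
    [0,6.7,0],
  ],
  claw=0.05,
)

```text
time: 2.92
ee_pos: [0.5351, -0.145, 0.1201]
eef_rot: [[0.953, 0.0, 0.303], [-0.303, 0.0, 0.953], [0.0, -1.0, 0.0]]
contact_force: [0.0, 0.6, -0.6]
width: 0.0497
```

Request:
apply_moves(
  travel=[
    [0,0,0],
    [0,0,0],
  ],
  angular=[
    [0,6.7,0],
    [0,0,0],
  ],
)

```text
time: 3.08
ee_pos: [0.5351, -0.1448, 0.1201]
eef_rot: [[0.911, 0.0, 0.411], [-0.411, -0.0, 0.911], [0.0, -1.0, -0.0]]
contact_force: [0.1, -0.2, 0.5]
width: 0.0501
```

```bash
python3 shot.py pre; python3 shot.py pres side
```

```text
3.0833 [ 0.5351 -0.1448  0.1201] [[ 0.9114  0.      0.4115]
 [-0.4115 -0.      0.9114]
 [ 0.     -1.     -0.    ]] [ 0.0947 -0.2365  0.4717] 0.05012698268128173
3.1333 [ 0.5351 -0.1448  0.1201] [[ 0.915   0.0001  0.4035]
 [-0.4035 -0.      0.915 ]
 [ 0.0001 -1.      0.    ]] [ 0.1603  0.365  -0.3791] 0.04982670286072483
```

View pics/pre_x.png

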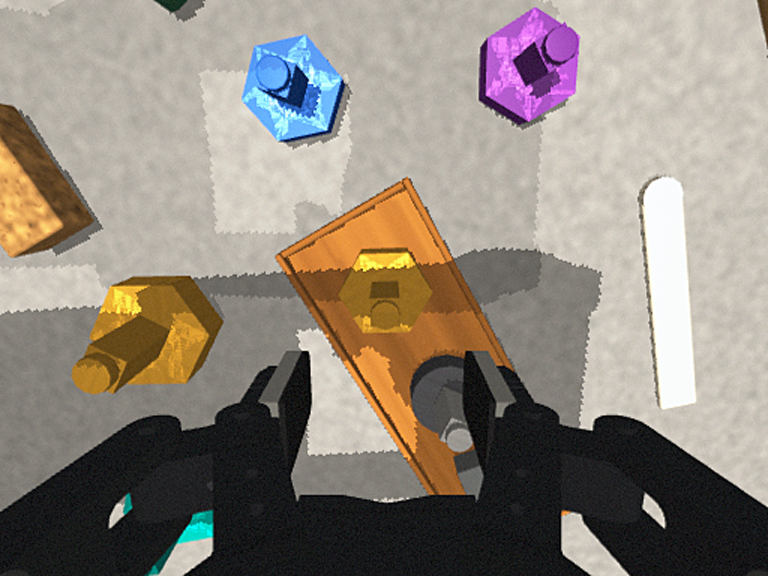

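Request:
apply_moves(
  travel=[
    [-0.0012,0.02,0.0007],
    [0,0.02,0],
    [0,0.02,0],
    [0,0.018,0],
    [0,0.01,0],
    [0,0.006,0],
    [0,0,0],
  ],
  angular=[
    [0,0,0],
    [0,0,0],
    [0,0,0],
    [0,0,0],
    [0,0,0],
    [0,0,0],
    [0,0,0],
  ],
)

```text
time: 3.77
ee_pos: [0.534, -0.1433, 0.0253]
eef_rot: [[0.916, -0.001, 0.401], [-0.401, 0.001, 0.916], [-0.001, -1.0, -0.0]]
contact_force: [-0.4, 1.0, 0.3]
width: 0.0499
```

Request:
apply_moves(
  travel=[
    [0,0,0],
    [0,0,0],
    [0,0,0],
    [0,0,0],
    [0,0,0],
    [0,0,0],
    [0,0,0],
    [0,0,0],
  ],
  angular=[
    [0,0,0],
    [0,0,0],
    [0,0,0],
    [0,0,0],
    [0,0,0],
    [0,0,0],
    [0,0,0],
    [0,0,0],
  ],
  claw=0.0,
  force=40,
)

```text
time: 4.43
ee_pos: [0.5348, -0.1436, 0.0271]
eef_rot: [[0.916, 0.001, 0.402], [-0.402, -0.001, 0.916], [0.002, -1.0, 0.0]]
contact_force: [-0.5, 0.0, 6.5]
width: 0.0131
```

Request:
apply_moves(
  travel=[
    [0,-0.01,0],
    [0,-0.02,0],
    [0,-0.025,0],
    [0,-0.025,0],
    [0,-0.02,0],
    [0,0,0],
  ],
  angular=[
    [0,0,0],
    [0,0,0],
    [0,0,0],
    [0,0,0],
    [0,0,0],
    [0,0,0],
  ],
)

```text
time: 4.93
ee_pos: [0.5359, -0.144, 0.1312]
eef_rot: [[0.916, 0.006, 0.402], [-0.402, -0.003, 0.916], [0.006, -1.0, 0.0]]
contact_force: [0.1, -0.8, -1.1]
width: 0.0133
```

```bash
python3 shot.py lift; python3 shot.py lifts side;python3 shot.py liftc scene
```

```text
4.9333 [ 0.5359 -0.144   0.1312] [[ 0.9157  0.0058  0.4018]
 [-0.4018 -0.0025  0.9157]
 [ 0.0063 -1.      0.    ]] [ 0.0812 -0.7744 -1.1279] 0.01333054595674204
4.9833 [ 0.5352 -0.1437  0.1288] [[ 0.9157  0.0037  0.4018]
 [-0.4018 -0.0016  0.9157]
 [ 0.004  -1.      0.    ]] [ 0.5093 -0.1138 -4.4862] 0.013170712212006764
5.0333 [ 0.5345 -0.1435  0.1269] [[ 0.9157  0.0013  0.4019]
 [-0.4019 -0.0006  0.9157]
 [ 0.0015 -1.      0.    ]] [-0.4232 -0.2563 -2.8052] 0.013376160402834835
```

View pics/lift_x.png

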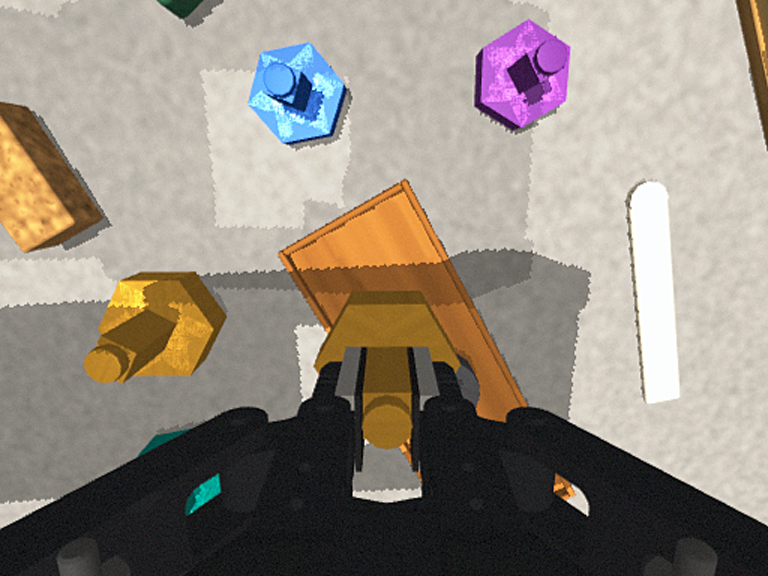

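View pics/lifts_x.png

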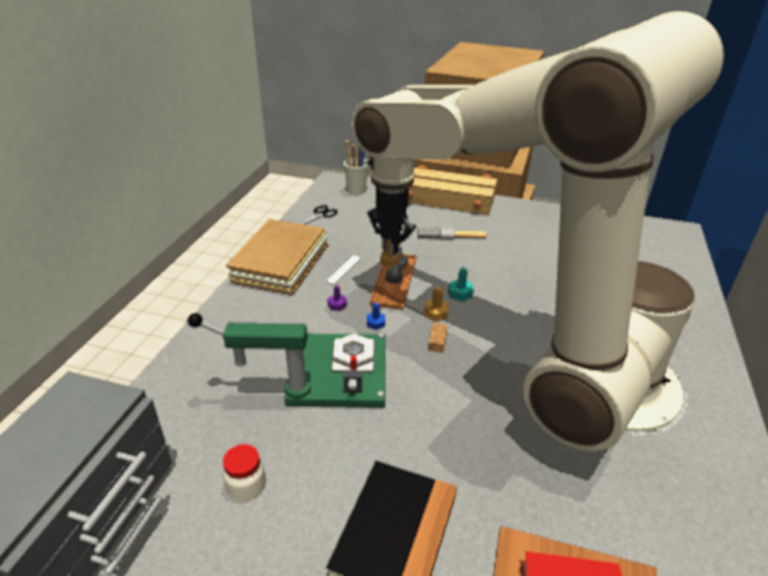

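```bash
python3 - <<'E'
import cv2
from h import *
w=cv2.imread("pics/lift.png")
cv2.imwrite("pics/lift_c.png",cv2.resize(w[185:305,200:320],None,fx=5,fy=5,interpolation=cv2.INTER_CUBIC))
E
```

```text
(no output)
```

View pics/lift_c.png

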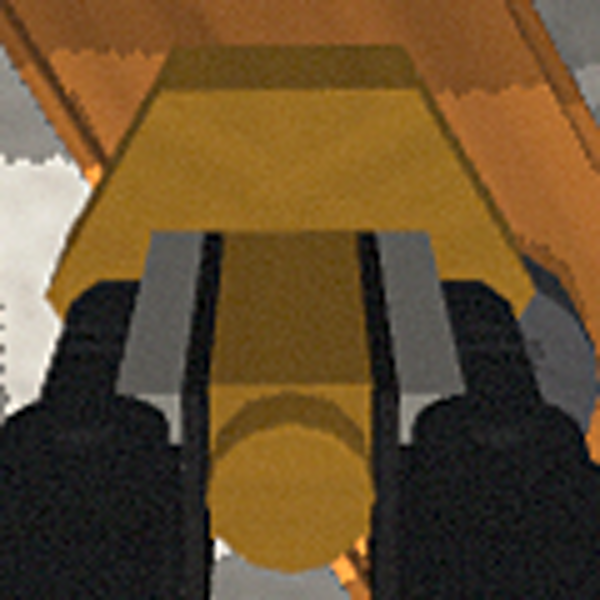

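```bash
python3 - <<'E'
from h import *
np.set_printoptions(precision=4,suppress=True)
c=imaging.get_calibration("wrist");K=np.array(c["K"]);M=np.array(c["mount"])
f=lambda p:(np.array(p)+.5)/5-.5+[200,185]
def ct(p,y):
    d=M[:3,:3]@np.linalg.inv(K)@np.r_[f(p),1];o=M[:3,3];return o+d*(y-o[1])/d[1]
for zd in (.020,.021,.022,.023,.024):   # TCP at die z
    a,b=ct([155,88],zd-.018),ct([422,90],zd-.018);t=ct([291,500],zd-.058);g,h=ct([170,45],zd),ct([402,45],zd)
    print(zd,a,b,b[0]-a[0],'btn',t,'bot',g,h,h[0]-g[0])
E
```

```text
0.02 [-0.0132  0.002   0.0227] [0.0127 0.002  0.0225] 0.025938285167433593 btn [-0.     -0.038   0.0019] bot [-0.0131  0.02    0.0224] [0.0121 0.02   0.0224] 0.025163533900456538
0.021 [-0.0133  0.003   0.0224] [0.0128 0.003  0.0222] 0.02611851857886357 btn [-0.     -0.037   0.0013] bot [-0.0132  0.021   0.0221] [0.0121 0.021  0.0221] 0.025318945933188605
0.022 [-0.0134  0.004   0.0221] [0.0129 0.004  0.022 ] 0.026298751990293544 btn [-0.     -0.036   0.0007] bot [-0.0133  0.022   0.0219] [0.0122 0.022  0.0219] 0.025474357965920673
0.023 [-0.0135  0.005   0.0219] [0.013  0.005  0.0217] 0.02647898540172352 btn [-0.     -0.035   0.0001] bot [-0.0133  0.023   0.0216] [0.0123 0.023  0.0216] 0.02562976999865274
0.024 [-0.0136  0.006   0.0216] [0.0131 0.006  0.0214] 0.026659218813153494 btn [-0.     -0.034  -0.0005] bot [-0.0134  0.024   0.0213] [0.0124 0.024  0.0214] 0.025785182031384808
```

Request:
apply_moves(
  travel=[
    [-0.0098,0,0.0239],
    [-0.0098,0,0.0239],
    [-0.0098,0,0.0239],
    [-0.0098,0,0.0239],
    [-0.0098,0,0.0239],
    [-0.0098,0,0.0239],
    [-0.0098,0,0.0239],
    [-0.0098,0,0.0239],
    [-0.0098,0,0.0239],
    [-0.0099,0,0.024],
    [0,0,0],
    [0,0,0],
  ],
  angular=[
    [0,0,0],
    [0,0,0],
    [0,0,0],
    [0,0,0],
    [0,0,0],
    [0,0,0],
    [0,0,0],
    [0,0,0],
    [0,0,0],
    [0,0,0],
    [0,-5.5,0],
    [0,-5.6,0],
  ],
)

```text
time: 6.08
ee_pos: [0.5398, 0.1164, 0.1246]
eef_rot: [[0.977, -0.003, 0.212], [-0.212, -0.0, 0.977], [-0.002, -1.0, -0.001]]
contact_force: [0.5, -0.6, -2.1]
width: 0.0131
```

Request:
apply_moves(
  travel=[
    [0,0.015,0],
    [0,0.015,0],
    [0,0.01,0],
    [0,0,0],
    [0,0,0],
    [0,0,0],
  ],
  angular=[
    [0,0,0],
    [0,0,0],
    [0,0,0],
    [0,0,0],
    [0,0,0],
    [0,0,0],
  ],
)

```text
time: 6.58
ee_pos: [0.5408, 0.1149, 0.0865]
eef_rot: [[0.976, 0.0, 0.218], [-0.218, -0.0, 0.976], [0.0, -1.0, 0.0]]
contact_force: [-0.2, 0.2, -2.6]
width: 0.0136
```

```bash
python3 shot.py hov; python3 shot.py hovc scene; python3 - <<'E'
import cv2
from h import *
w=cv2.imread("pics/hov.png")
cv2.imwrite("pics/hov_c.png",cv2.resize(w[150:300,170:340],None,fx=4,fy=4,interpolation=cv2.INTER_CUBIC))
R=manip.read_state()["eef_rot"];print(np.degrees(np.arctan2(R[1,0],R[0,0])))
E
```

```text
6.5833 [0.5408 0.1149 0.0865] [[ 0.9759  0.0001  0.2183]
 [-0.2183 -0.      0.9759]
 [ 0.0001 -1.      0.    ]] [-0.2281  0.2367 -2.5998] 0.01355015620616787
6.6333 [0.5409 0.1149 0.0867] [[ 0.9759  0.0006  0.2182]
 [-0.2182  0.0001  0.9759]
 [ 0.0006 -1.      0.0002]] [ 0.4609 -0.529  -2.3286] 0.013568215390993696
-12.60705621892423
```

View pics/hov_c.png

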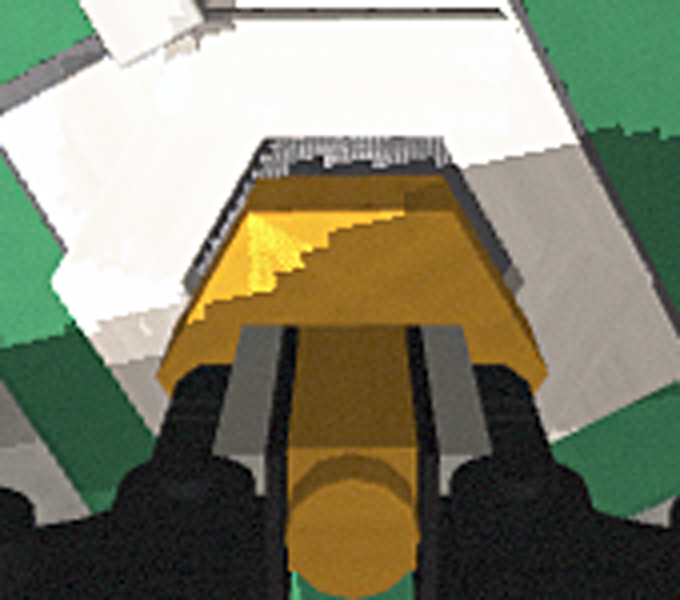

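View pics/hovc_x.png

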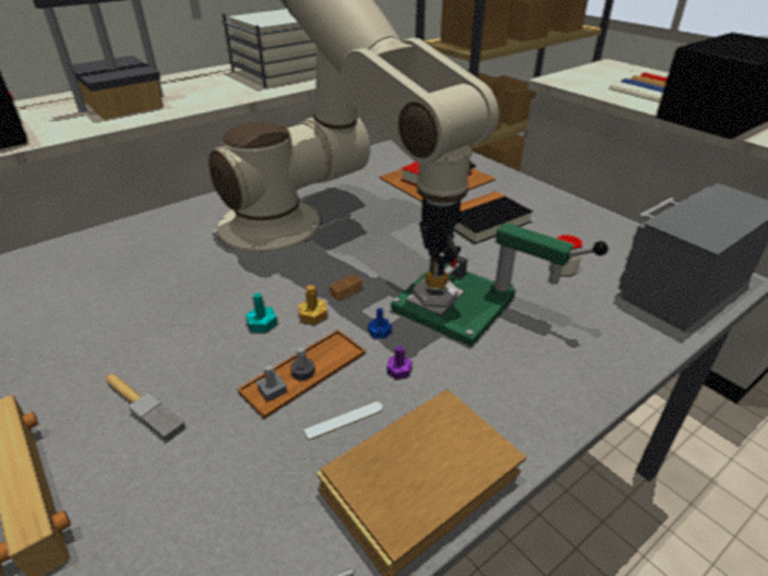

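```bash
python3 - <<'E'
from h import *
np.set_printoptions(precision=4,suppress=True)
c=imaging.get_calibration("wrist");K=np.array(c["K"]);M=np.array(c["mount"])
f=lambda p:(np.array(p)+.5)/4-.5+[170,150]
def ct(p,y):
    d=M[:3,:3]@np.linalg.inv(K)@np.r_[f(p),1];o=M[:3,3];return o+d*(y-o[1])/d[1]
print('rim',ct([265,138],.0405),ct([442,138],.0405), ct([184,285],.0405),ct([522,272],.0405))
print('die bot',ct([260,177],.023),ct([448,180],.023),'top',ct([250,210],.005),ct([458,210],.005))
E
```

```text
rim [-0.0135  0.0405  0.023 ] [0.0134 0.0405 0.0231] [-0.0265  0.0405 -0.0005] [0.0263 0.0405 0.0016]
die bot [-0.013   0.023   0.0215] [0.013  0.023  0.0211] top [-0.0129  0.005   0.0219] [0.0128 0.005  0.0219]
```

Request:
apply_moves(
  travel=[
    [0,0.006,0],
    [0,0.006,0],
    [0,0.003,0],
    [0,0.001,0],
    [0,0.0005,0],
    [0,0.0005,0],
    [0,0,0],
    [0,0,0],
  ],
  angular=[
    [0,0,0],
    [0,0,0],
    [0,0,0],
    [0,0,0],
    [0,0,0],
    [0,0,0],
    [0,0,0],
    [0,0,0],
  ],
)

```text
time: 7.35
ee_pos: [0.5407, 0.115, 0.0692]
eef_rot: [[0.976, 0.0, 0.218], [-0.218, -0.0, 0.976], [0.0, -1.0, 0.0]]
contact_force: [-0.8, -0.3, -2.8]
width: 0.0129
```

Request:
apply_moves(
  travel=[
    [0,0.0005,0],
    [0,0.0005,0],
    [0,0.0005,0],
    [0,0.0005,0],
    [0,0,0],
  ],
  angular=[
    [0,0,0],
    [0,0,0],
    [0,0,0],
    [0,0,0],
    [0,0,0],
  ],
)

```text
time: 7.77
ee_pos: [0.5406, 0.1149, 0.067]
eef_rot: [[0.976, -0.0, 0.218], [-0.218, -0.0, 0.976], [-0.0, -1.0, -0.0]]
contact_force: [0.7, 0.7, -3.4]
width: 0.0132
```

Request:
apply_moves(
  travel=[
    [0,0.0005,0],
    [0,0.0005,0],
    [0,0.0005,0],
    [0,0.0005,0],
    [0,0,0],
  ],
  angular=[
    [0,0,0],
    [0,0,0],
    [0,0,0],
    [0,0,0],
    [0,0,0],
  ],
)

```text
time: 8.18
ee_pos: [0.5406, 0.1149, 0.0649]
eef_rot: [[0.976, -0.0, 0.218], [-0.218, -0.0, 0.976], [-0.0, -1.0, -0.0]]
contact_force: [-0.8, -0.4, -2.5]
width: 0.0136
```

Request:
apply_moves(
  travel=[
    [0,0.0005,0],
    [0,0.0005,0],
    [0,0.0005,0],
    [0,0.0005,0],
    [0,0,0],
  ],
  angular=[
    [0,0,0],
    [0,0,0],
    [0,0,0],
    [0,0,0],
    [0,0,0],
  ],
)

```text
time: 8.6
ee_pos: [0.5406, 0.1149, 0.0629]
eef_rot: [[0.976, -0.0, 0.218], [-0.218, -0.0, 0.976], [-0.0, -1.0, -0.0]]
contact_force: [0.7, 0.1, -1.7]
width: 0.0133
```

It is well inside the pocket with no rim contact; continuing to the floor.

Request:
apply_moves(
  travel=[
    [0,0.0006,0],
    [0,0.0006,0],
    [0,0.0006,0],
    [0,0.0006,0],
    [0,0.0006,0],
    [0,0,0],
  ],
  angular=[
    [0,0,0],
    [0,0,0],
    [0,0,0],
    [0,0,0],
    [0,0,0],
    [0,0,0],
  ],
)

```text
time: 9.1
ee_pos: [0.5406, 0.115, 0.0599]
eef_rot: [[0.976, -0.0, 0.218], [-0.218, 0.0, 0.976], [-0.0, -1.0, -0.0]]
contact_force: [-0.5, -0.3, -2.3]
width: 0.0135
```

Request:
apply_moves(
  travel=[
    [0,0.0005,0],
    [0,0.0005,0],
    [0,0,0],
  ],
  angular=[
    [0,0,0],
    [0,0,0],
    [0,0,0],
  ],
)

```text
time: 9.35
ee_pos: [0.5406, 0.115, 0.059]
eef_rot: [[0.976, -0.0, 0.218], [-0.218, 0.0, 0.976], [-0.0, -1.0, -0.0]]
contact_force: [0.2, -0.2, -3.1]
width: 0.0134
```

Request:
apply_moves(
  travel=[
    [0,0.0004,0],
    [0,0.0004,0],
    [0,0.0002,0],
    [0,0,0],
  ],
  angular=[
    [0,0,0],
    [0,0,0],
    [0,0,0],
    [0,0,0],
  ],
)

```text
time: 9.68
ee_pos: [0.5406, 0.115, 0.058]
eef_rot: [[0.976, -0.0, 0.218], [-0.218, 0.0, 0.976], [-0.0, -1.0, -0.0]]
contact_force: [-0.8, -0.2, -2.7]
width: 0.0131
```

Request:
apply_moves(
  travel=[
    [0,0.0003,0],
    [0,0.0003,0],
    [0,0,0],
  ],
  angular=[
    [0,0,0],
    [0,0,0],
    [0,0,0],
  ],
)

```text
time: 9.93
ee_pos: [0.5406, 0.115, 0.0574]
eef_rot: [[0.976, -0.0, 0.218], [-0.218, -0.0, 0.976], [-0.0, -1.0, -0.0]]
contact_force: [0.1, -0.5, -2.6]
width: 0.0136
```

```bash
python3 shot.py in1; python3 - <<'E'
import cv2
w=cv2.imread("pics/in1.png")
cv2.imwrite("pics/in1_c.png",cv2.resize(w[150:300,170:340],None,fx=4,fy=4,interpolation=cv2.INTER_CUBIC))
E
```

```text
9.9333 [0.5406 0.115  0.0574] [[ 0.9759 -0.0002  0.2181]
 [-0.2181 -0.      0.9759]
 [-0.0002 -1.     -0.    ]] [ 0.0991 -0.5105 -2.6229] 0.013590457749738303
```

View pics/in1_c.png

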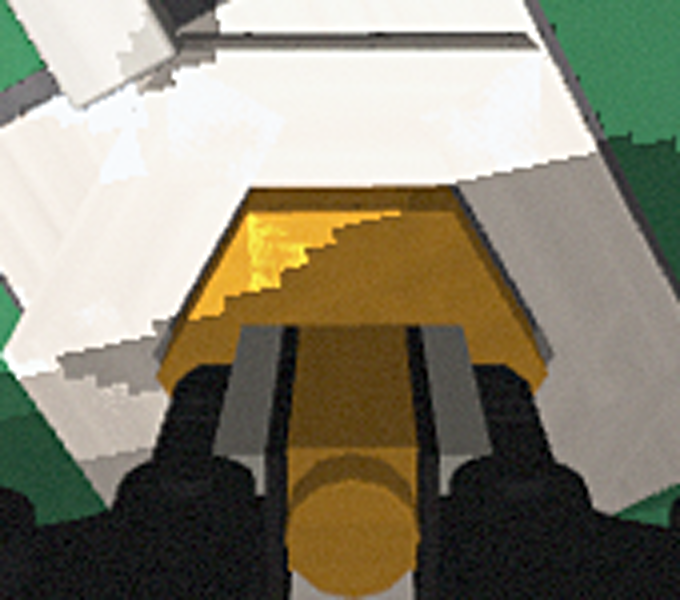

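In the pocket, the front face is near the front wall (row ~187), with side gaps present, slightly more on the right. No floor contact yet; continuing in fine steps.

Request:
apply_moves(
  travel=[
    [0,0.0003,0],
    [0,0.0003,0],
    [0,0,0],
  ],
  angular=[
    [0,0,0],
    [0,0,0],
    [0,0,0],
  ],
)

```text
time: 10.23
ee_pos: [0.5407, 0.115, 0.0571]
eef_rot: [[0.976, 0.0, 0.218], [-0.218, 0.0, 0.976], [0.0, -1.0, 0.0]]
contact_force: [-1.4, 0.5, 2.0]
width: 0.0135
```

Request:
apply_moves(
  travel=[
    [0,0.0003,0],
    [0,0.0003,0],
    [0,0,0],
  ],
  angular=[
    [0,0,0],
    [0,0,0],
    [0,0,0],
  ],
)

```text
time: 10.48
ee_pos: [0.5407, 0.115, 0.057]
eef_rot: [[0.976, 0.0, 0.218], [-0.218, 0.0, 0.976], [0.0, -1.0, 0.0]]
contact_force: [-6.2, 0.2, 10.5]
width: 0.0133
```

Request:
apply_moves(
  travel=[
    [0,-0.0005,0],
    [0,0,0],
  ],
  angular=[
    [0,0,0],
    [0,0,0],
  ],
)

```text
time: 10.65
ee_pos: [0.5407, 0.115, 0.0571]
eef_rot: [[0.976, 0.0, 0.218], [-0.218, 0.0, 0.976], [0.0, -1.0, 0.0]]
contact_force: [-3.0, -0.3, 6.2]
width: 0.0134
```

Request:
apply_moves(
  travel=[
    [0,0,0],
    [0,0,0],
    [0,0,0],
    [0,0,0],
    [0,0,0],
    [0,0,0],
  ],
  angular=[
    [0,0,0],
    [0,0,0],
    [0,0,0],
    [0,0,0],
    [0,0,0],
    [0,0,0],
  ],
  claw=0.036,
)

```text
time: 11.15
ee_pos: [0.5406, 0.115, 0.0567]
eef_rot: [[0.976, -0.0, 0.218], [-0.218, -0.0, 0.976], [-0.0, -1.0, -0.0]]
contact_force: [-0.1, -0.3, 0.2]
width: 0.0361
```

Request:
apply_moves(
  travel=[
    [0,-0.01,0],
    [0,-0.02,0],
    [0,-0.03,0],
    [0,-0.03,0],
    [0,-0.03,0],
    [0,-0.02,0],
    [0,0,0],
    [0,0,0],
  ],
  angular=[
    [0,0,0],
    [0,0,0],
    [0,0,0],
    [0,0,0],
    [0,0,0],
    [0,0,0],
    [0,0,0],
    [0,0,0],
  ],
)

```text
time: 11.82
ee_pos: [0.541, 0.115, 0.1984]
eef_rot: [[0.976, 0.002, 0.218], [-0.218, 0.0, 0.976], [0.002, -1.0, 0.001]]
contact_force: [-0.0, -0.2, -1.8]
width: 0.0358
```

```bash
python3 shot.py seat;python3 shot.py seats side; python3 - <<'E'
import cv2
w=cv2.imread("pics/seats.png")
cv2.imwrite("pics/seats_c.png",cv2.resize(w[190:280,170:290],None,fx=6,fy=6,interpolation=cv2.INTER_CUBIC))
E
```

```text
11.8167 [0.541  0.115  0.1984] [[ 0.9759  0.0024  0.2182]
 [-0.2182  0.0002  0.9759]
 [ 0.0023 -1.      0.0007]] [-0.0275 -0.1537 -1.7548] 0.03584994041919674
11.8667 [0.5405 0.1149 0.197 ] [[ 0.9759  0.0003  0.2182]
 [-0.2182  0.0001  0.9759]
 [ 0.0003 -1.      0.0001]] [-0.8847  0.356  -0.7749] 0.036164951433324655
```

View pics/seat_x.png

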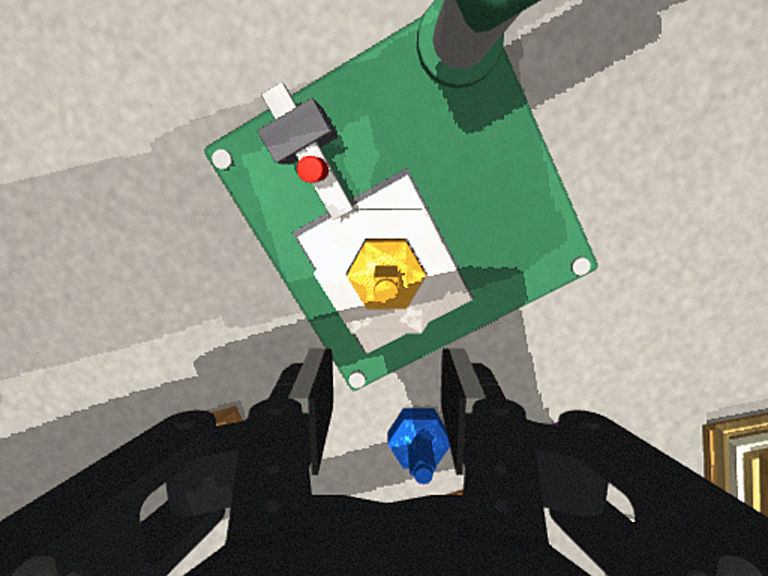

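View pics/seats_c.png

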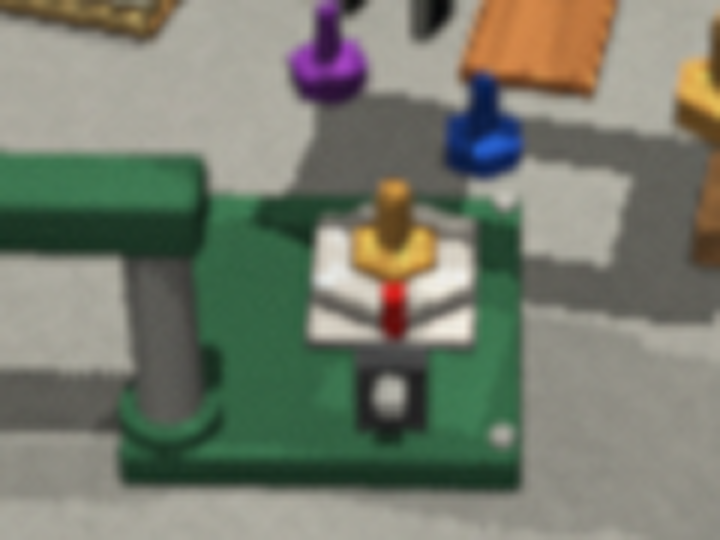

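```bash
python3 - <<'E'
from h import *
import pickle,cv2
np.set_printoptions(precision=4,suppress=True)
st=pickle.load(open("pics/seat.pkl","rb"));K,T=wcam(st)
im=cv2.imread("pics/seat.png").astype(int);m=((im[...,2]>120)&(im[...,1]<60)&(im[...,0]<60)).astype(np.uint8)
n,l,s,c=cv2.connectedComponentsWithStats(m)
i=1+np.argmax(s[1:,4]);u=c[i];print(s[i],u);k=cast(K,T,[u],.089)[0];print(k)
y=np.radians(16.3);tgt=k[:2]+.0025*np.array([np.sin(y),-np.cos(y)])
now=manip.read_state();R=now["eef_rot"];d=np.r_[tgt-now["ee_pos"][:2],0];print(tgt,R.T@d,now["ee_pos"])
B=cast(K,T,(np.array([[206,148],[597,270]])+.5)/1.5-.5,.026);print(B)
E
```

```text
[199 104  17  18  41] [209.122  113.2927]
[0.5179 0.1864 0.089 ]
[0.5186 0.184 ] [-0.0363  0.      0.0627] [0.5403 0.1149 0.1962]
[[0.4441 0.2172 0.026 ]
 [0.6833 0.081  0.026 ]]
```

Request:
apply_moves(
  travel=[
    [-0.0127,0.01,0.021],
    [-0.0127,0.01,0.021],
    [-0.0126,0.01,0.021],
    [0,0,0],
    [0,0,0],
    [0,0,0],
    [0,0,0],
    [0,0,0],
    [0,0,0],
    [0,0,0],
  ],
  angular=[
    [0,0,0],
    [0,0,0],
    [0,0,0],
    [0,-7,0],
    [0,-7,0],
    [0,-7,0],
    [0,-7,0],
    [0,-0.9,0],
    [0,0,0],
    [0,0,0],
  ],
  claw=0.045,
)

```text
time: 12.75
ee_pos: [0.5171, 0.1847, 0.1662]
eef_rot: [[0.961, -0.001, -0.277], [0.277, -0.0, 0.961], [-0.001, -1.0, 0.0]]
contact_force: [0.2, 0.2, 0.4]
width: 0.0449
```

```bash
python3 shot.py kn
```

```text
12.75 [0.5171 0.1847 0.1662] [[ 0.961  -0.0011 -0.2767]
 [ 0.2767 -0.0002  0.961 ]
 [-0.0011 -1.      0.0001]] [0.1835 0.18   0.4388] 0.044895068399480514
```

View pics/kn_x.png

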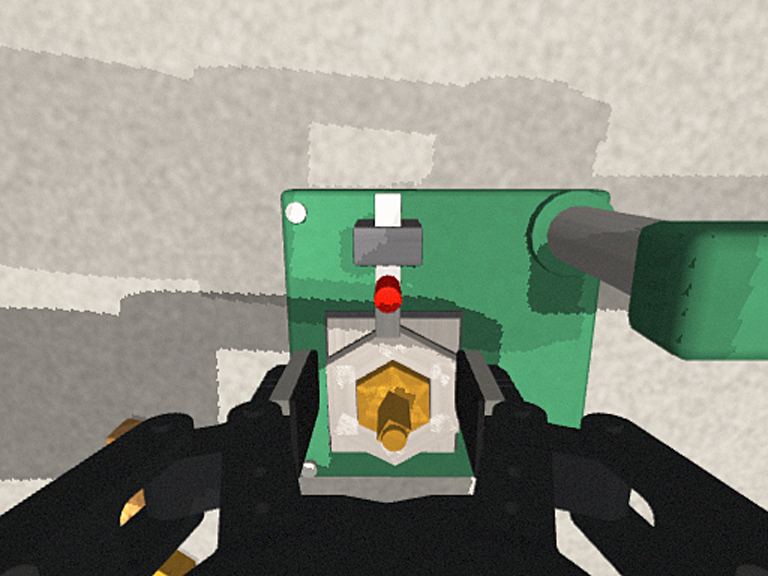

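```bash
python3 - <<'E'
from h import *
np.set_printoptions(precision=4,suppress=True)
c=imaging.get_calibration("wrist");K=np.array(c["K"]);M=np.array(c["mount"])
def ct(p,y):
    d=M[:3,:3]@np.linalg.inv(K)@np.r_[(np.array(p)+.5)/1.5-.5,1];o=M[:3,3];return o+d*(y-o[1])/d[1]
print('knob',ct([388,298],.0757),'guide front top',ct([388,265],.0957),'die btn',ct([395,438],.0742),'bar front',ct([388,337],.1037))
E
```

```text
knob [-0.0001  0.0757  0.0046] guide front top [-0.      0.0957  0.0169] die btn [ 0.0037  0.0742 -0.0716] bar front [ 0.0001  0.1037 -0.026 ]
```

Request:
apply_moves(
  travel=[
    [0,0.02,0.002],
    [0,0.025,0],
    [0,0.022,0],
    [0,0.015,0],
    [0,0.008,0],
    [0,0,0],
    [0,0,0],
  ],
  angular=[
    [0,0,0],
    [0,0,0],
    [0,0,0],
    [0,0,0],
    [0,0,0],
    [0,0,0],
    [0,0,0],
  ],
)

```text
time: 13.38
ee_pos: [0.5169, 0.1867, 0.0772]
eef_rot: [[0.96, -0.0, -0.28], [0.28, -0.0, 0.96], [-0.0, -1.0, 0.0]]
contact_force: [-1.1, -0.2, 1.6]
width: 0.0454
```

Request:
apply_moves(
  travel=[
    [0,0,0],
    [0,0,0],
    [0,0,0],
    [0,0,0],
    [0,0,0],
    [0,0,0],
    [0,0,0],
  ],
  angular=[
    [0,0,0],
    [0,0,0],
    [0,0,0],
    [0,0,0],
    [0,0,0],
    [0,0,0],
    [0,0,0],
  ],
  claw=0.0,
  force=25,
)

```text
time: 13.97
ee_pos: [0.5169, 0.1867, 0.0778]
eef_rot: [[0.96, 0.001, -0.281], [0.281, 0.0, 0.96], [0.001, -1.0, -0.0]]
contact_force: [-3.7, -1.1, 7.9]
width: 0.0128
```

Request:
apply_moves(
  travel=[
    [0,0,-0.0025],
    [0,0,-0.0025],
    [0,0,-0.0025],
    [0,0,-0.0025],
    [0,0,0],
  ],
  angular=[
    [0,0,0],
    [0,0,0],
    [0,0,0],
    [0,0,0],
    [0,0,0],
  ],
)

```text
time: 14.38
ee_pos: [0.5197, 0.1769, 0.0778]
eef_rot: [[0.96, 0.001, -0.28], [0.28, 0.0, 0.96], [0.001, -1.0, 0.0]]
contact_force: [-3.8, -1.4, 8.2]
width: 0.0125
```

Request:
apply_moves(
  travel=[
    [0,0,-0.0025],
    [0,0,-0.0025],
    [0,0,-0.0025],
    [0,0,-0.0025],
    [0,0,-0.0025],
    [0,0,-0.0025],
    [0,0,0],
  ],
  angular=[
    [0,0,0],
    [0,0,0],
    [0,0,0],
    [0,0,0],
    [0,0,0],
    [0,0,0],
    [0,0,0],
  ],
)

```text
time: 14.97
ee_pos: [0.5238, 0.1625, 0.0778]
eef_rot: [[0.96, 0.0, -0.28], [0.28, 0.0, 0.96], [0.001, -1.0, 0.0]]
contact_force: [-5.2, -2.2, 7.1]
width: 0.0123
```

```bash
python3 shot.py lk; python3 shot.py lks side; python3 - <<'E'
import cv2
w=cv2.imread("pics/lks.png")
cv2.imwrite("pics/lks_c.png",cv2.resize(w[170:290,160:310],None,fx=5,fy=5,interpolation=cv2.INTER_CUBIC))
E
```

```text
14.9667 [0.5238 0.1625 0.0778] [[ 0.9599  0.0005 -0.2804]
 [ 0.2804  0.0002  0.9599]
 [ 0.0005 -1.      0.0001]] [-5.1909 -2.1513  7.1255] 0.012292720660748394
15.0167 [0.5238 0.1625 0.0777] [[ 0.9599  0.0005 -0.2804]
 [ 0.2804  0.      0.9599]
 [ 0.0005 -1.     -0.0001]] [-3.9824 -2.7108  8.453 ] 0.012902338481390432
```

View pics/lk_x.png

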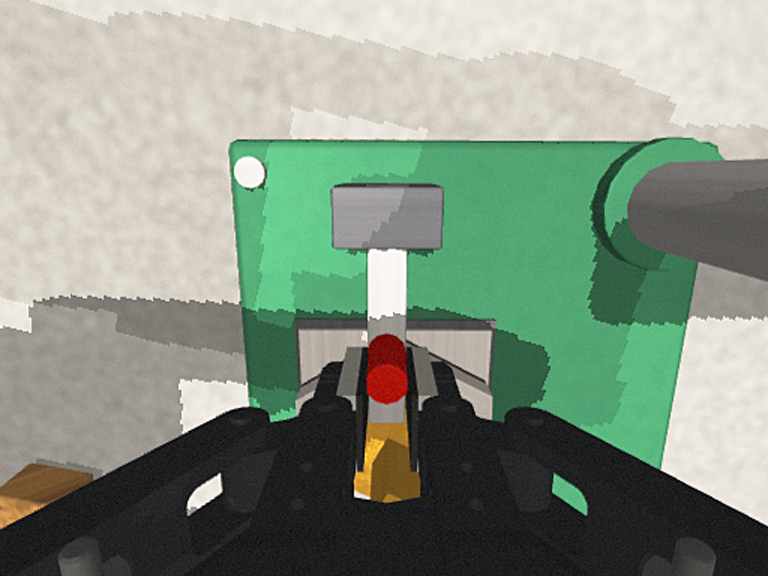

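View pics/lks_c.png

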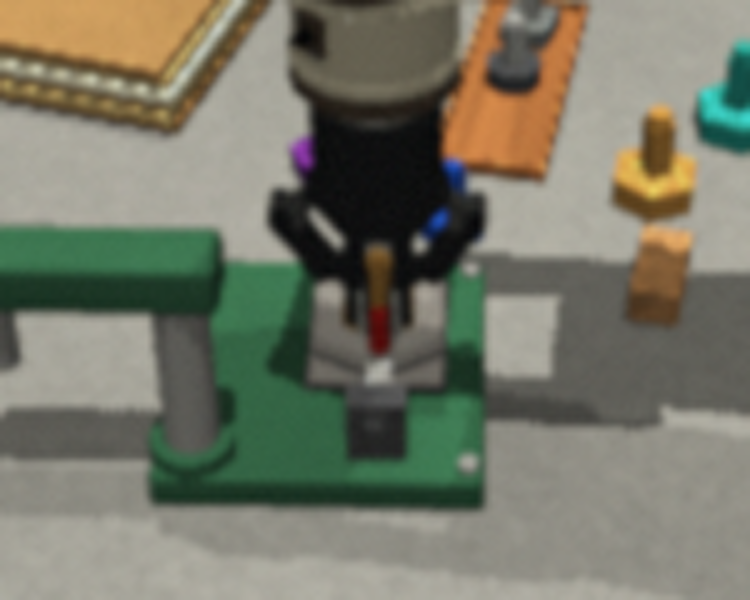

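Request:
apply_moves(
  travel=[
    [0,0,-0.001],
    [0,0,-0.001],
    [0,0,-0.001],
    [0,0,-0.0005],
    [0,0,0],
  ],
  angular=[
    [0,0,0],
    [0,0,0],
    [0,0,0],
    [0,0,0],
    [0,0,0],
  ],
)

```text
time: 15.48
ee_pos: [0.5248, 0.1594, 0.0778]
eef_rot: [[0.96, 0.001, -0.28], [0.28, 0.0, 0.96], [0.001, -1.0, 0.0]]
contact_force: [-5.4, 0.1, 7.6]
width: 0.0122
```

Request:
apply_moves(
  travel=[
    [0,0,-0.0005],
    [0,0,-0.0005],
    [0,0,-0.0005],
    [0,0,0],
  ],
  angular=[
    [0,0,0],
    [0,0,0],
    [0,0,0],
    [0,0,0],
  ],
)

```text
time: 15.82
ee_pos: [0.5251, 0.1581, 0.0778]
eef_rot: [[0.96, 0.0, -0.281], [0.281, 0.001, 0.96], [0.001, -1.0, 0.0]]
contact_force: [-5.4, 1.7, 8.8]
width: 0.0124
```

Request:
apply_moves(
  travel=[
    [0,0,-0.0005],
    [0,0,-0.0005],
    [0,0,0],
  ],
  angular=[
    [0,0,0],
    [0,0,0],
    [0,0,0],
  ],
)

```text
time: 16.07
ee_pos: [0.5251, 0.158, 0.0778]
eef_rot: [[0.96, -0.0, -0.281], [0.281, 0.002, 0.96], [0.001, -1.0, 0.002]]
contact_force: [-7.7, 9.0, 9.3]
width: 0.0127
```

Request:
apply_moves(
  travel=[
    [0,0,-0.0005],
    [0,0,-0.0005],
    [0,0,0],
  ],
  angular=[
    [0,0,0],
    [0,0,0],
    [0,0,0],
  ],
)

```text
time: 16.32
ee_pos: [0.5252, 0.1578, 0.0778]
eef_rot: [[0.96, -0.0, -0.281], [0.281, 0.003, 0.96], [0.001, -1.0, 0.003]]
contact_force: [-10.0, 17.2, 9.4]
width: 0.0125
```

The end stop is felt (17 N, no further motion). Releasing and retreating upward.

Request:
apply_moves(
  travel=[
    [0,0,0.001],
    [0,0,0],
  ],
  angular=[
    [0,0,0],
    [0,0,0],
  ],
)

```text
time: 16.48
ee_pos: [0.5251, 0.158, 0.0778]
eef_rot: [[0.96, 0.0, -0.281], [0.281, 0.002, 0.96], [0.001, -1.0, 0.002]]
contact_force: [-8.1, 7.7, 8.8]
width: 0.0127
```

Request:
apply_moves(
  travel=[
    [0,0,0],
    [0,0,0],
    [0,0,0],
    [0,0,0],
    [0,0,0],
    [0,0,0],
  ],
  angular=[
    [0,0,0],
    [0,0,0],
    [0,0,0],
    [0,0,0],
    [0,0,0],
    [0,0,0],
  ],
  claw=0.04,
)

```text
time: 16.98
ee_pos: [0.5254, 0.1568, 0.0768]
eef_rot: [[0.96, -0.0, -0.281], [0.281, -0.0, 0.96], [-0.0, -1.0, 0.0]]
contact_force: [1.2, -0.3, 0.3]
width: 0.0401
```

Request:
apply_moves(
  travel=[
    [0,-0.01,0],
    [0,-0.02,0],
    [0,-0.03,0],
    [0,-0.03,0],
    [0,-0.03,0],
    [0,-0.01,-0.02],
    [0,0,-0.03],
    [0,0,-0.03],
    [0,0,0],
    [0,0,0],
    [0,0,0],
  ],
  angular=[
    [0,0,0],
    [0,0,0],
    [0,0,0],
    [0,0,0],
    [0,0,0],
    [0,0,0],
    [0,0,0],
    [0,0,0],
    [0,0,0],
    [0,0,0],
    [0,0,0],
  ],
)

```text
time: 17.9
ee_pos: [0.5478, 0.0802, 0.2072]
eef_rot: [[0.96, 0.0, -0.28], [0.28, 0.0, 0.96], [0.0, -1.0, 0.0]]
contact_force: [-0.4, 0.5, -0.8]
width: 0.0402
```

```bash
python3 shot.py fin; python3 shot.py finc scene; python3 - <<'E'
import cv2
w=cv2.imread("pics/fin.png")
cv2.imwrite("pics/fin_c.png",cv2.resize(w[40:240,150:400],None,fx=3,fy=3,interpolation=cv2.INTER_CUBIC))
E
```

```text
17.9 [0.5478 0.0802 0.2072] [[ 0.96    0.0001 -0.2801]
 [ 0.2801  0.0002  0.96  ]
 [ 0.0001 -1.      0.0002]] [-0.3625  0.4546 -0.828 ] 0.04023094695278421
17.95 [0.5477 0.0806 0.2071] [[ 0.9598  0.     -0.2809]
 [ 0.2809  0.0003  0.9598]
 [ 0.0001 -1.      0.0002]] [ 0.225  -0.1105  0.5182] 0.04016374441726693
```

View pics/fin_x.png

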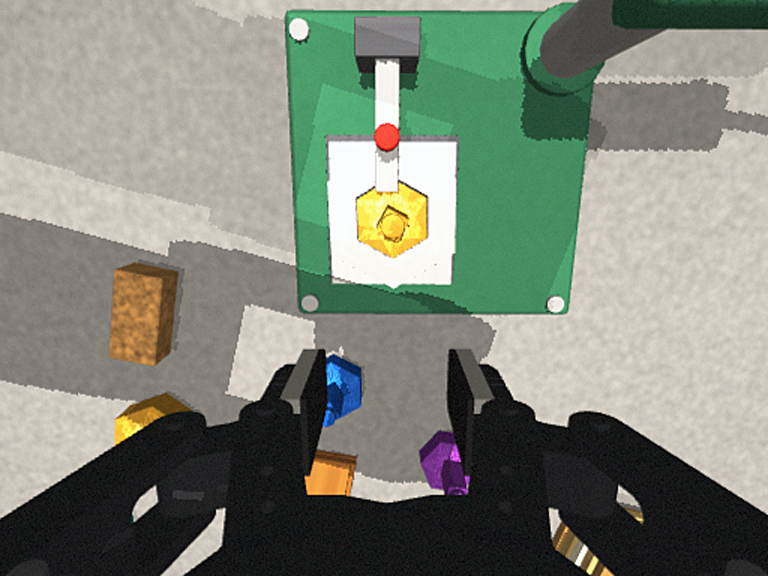

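View pics/finc_x.png

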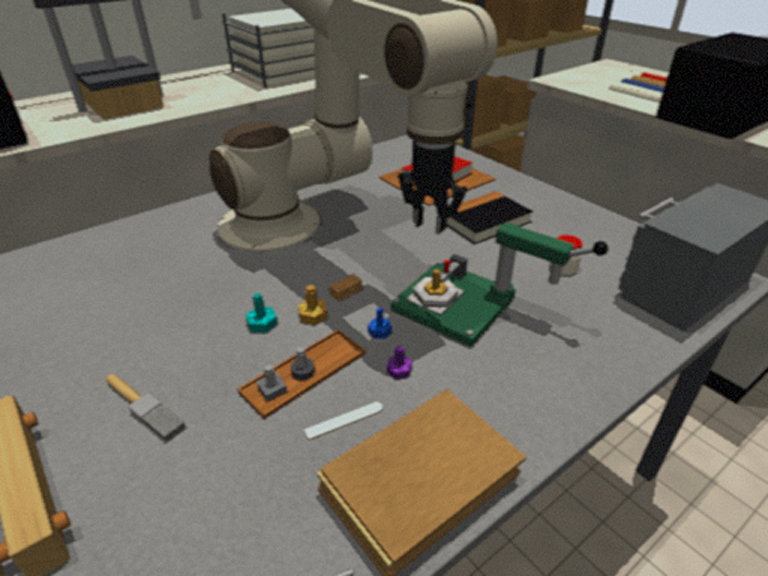

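```bash
python3 - <<'E'
from h import *
import pickle
np.set_printoptions(precision=4,suppress=True)
g=lambda p:(np.array([p])+.5)/1.5-.5
K,T=wcam(pickle.load(open("pics/fin.pkl","rb")));k1=cast(K,T,g([387,136]),.0905)[0];b1=cast(K,T,g([387,191]),.0625)[0]
K,T=wcam(pickle.load(open("pics/pk1.pkl","rb")));k0=cast(K,T,g([384,95]),.0905)[0];b0=cast(K,T,g([385,156]),.0625)[0]
print(np.linalg.norm(k1-k0),np.linalg.norm(b1-b0))
E
```

```text
0.02894928736564762 0.029425510539045685
```

```bash
python3 -c "
from station import job,manip
print(manip.read_state()['time']);print(job.job_done())"
```

```text
18.0
the job is handed in; nothing more can be done
None
```

The brass die is seated in the pocket, the lock bar is in over its foot, and the job was handed in at 18.0 s. The hand-in gave no verdict.

- **Die:** I took the smaller brass die from the tray by its shank and lined it up with the pocket using the wrist camera. It went down in steps of 0.6 mm or less without touching the rim. It met the floor with the tool 57 mm up, which puts the die's origin at about 34 mm. The highest wrist force I read there was about 10 N upward, and I released the die once it was home.
- **Lock bar:** I gripped the red knob and slid the bar until it hit its end stop, with about 17 N of push at the stop and no further motion. I then let go and moved the arm clear.
- **Last checks:** The pictures show the die upright and the bar's front end over its foot. The other dies and bystanders I could see had not visibly moved; I did not measure them. The arm touches nothing, with a force reading below 1 N.
- **Disagreement:** From the images the bar travelled 28.9 mm by the knob and 29.4 mm by the bar's front, while the arm moved about 30 mm to the felt stop. Both are above the 27 mm needed and within camera error.

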